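Pack a small box and close the carton

TASK

Take the smaller of the two product boxes from the sloping rack and lay it flat, right way up, on the floor of the open carton without dropping it. Then fold the small dust flap in until it is level with the carton's rim, not pushed down into the carton, and after that fold the big lid fully shut over it. Leave the larger box in its lane and do not disturb the tub, the tape roll or the stapler.

Things in the scene. Friction and masses are not known exactly. Their poses are not given: they have to be found in the camera images.
- small_box_centre (a point): Centre of the smaller product box (to pack), 46 x 60 x 30 mm along its x, y, z, 80 g; z is its upward normal. It starts on the rack's 0.55 rad slope, x up the slope, y across the lane, within 4 mm of the stop lip. The lane walls leave 10 mm at its y ends, too narrow for a finger: grip it across its 46 mm (x), the tool tilted square to the slope.
- large_box_centre (a point): Centre of the larger product box, 51 x 75 x 29 mm along its x, y, z, in the other lane of the rack in the same attitude. It stays there.
- rack: Fixed metal rack, 2 lanes. Origin on the bench under the boxes; +x the way the slope rises (roughly away from the robot), y across, z up. Lane floors pass 85 mm above the origin, slope 0.55 rad; lanes 79 mm wide at y = +41.5 and -41.5 mm; either box in either lane. Lane walls 26 mm high, stop lip at the low end 6 mm high, 27 mm down the slope from the point above the origin; the floor runs 110 mm up from it.
- carton: Open cardboard carton fixed in a steel locating frame. Origin on the bench under its centre; +x toward the lid's hinge (roughly away from the robot), y toward the dust flap's hinge, z up. Inside 104 mm (x) by 180 mm (y), walls 4 mm; rim 57 mm above the bench.
- carton_floor (a point): Centre of the carton's inner floor, 8 mm above the bench; axes as the carton. The dust flap covers the +y third, so laying the box toward -y (say y = -45 mm) leaves a wide gripper clear of the raised flap.
- lid_hinge (a point): Middle of the lid's hinge line, which runs along the carton's y on its +x rim, 60 mm above the bench; axes as the carton. The lid is a stiff cardboard panel 112 mm (from hinge to free edge) by 188 mm by 4 mm with a 14 mm tuck lip on the inner side of its free edge.
- lid (a joint): Lid angle, rad: 0 fully shut (a stop), 1.57 upright, more leans outward away from the carton (stop at 2.5). Starts at 1.75 to 2.1. Stiff crease (0.08 N m): it stays where it is left, and is folded by pushing on its outer face.
- flap_hinge (a point): Middle of the dust flap's hinge line, which runs along the carton's x on its +y rim, 56 mm above the bench; axes as the carton. The flap is a stiff panel 60 mm (hinge to free edge) by 98 mm by 4 mm.
- flap (a joint): Dust flap angle, rad: 0 level with the rim (upper face 58 mm above the bench), 1.57 upright, more leans outward, negative sinks into the carton: nothing stops it at 0 (stops at -0.5 and 2.5). Starts at 1.8 to 2.2. Stiff crease (0.05 N m): it stays where it is left; fold it by pushing on its outer face.
- tub_centre (a point): Centre of a screw-lid tub standing on the bench, 66 mm across, 70 mm high (bystander).
- tape_centre (a point): Centre of a roll of clear tape lying flat, 102 mm across, 48 mm high (bystander).
- stapler_centre (a point): Centre of a desk stapler, 32 x 135 x 50 mm along its x, y, z (bystander).
There are look-alikes about, which are no part of the job. Leave any orange look-alike of the part that bears small_box_centre alone.

How it is judged:
By the outcome, as a careful person would: the job done as asked, in the order asked, and still so for the second after the job is handed in, with the robot touching nothing.
It also fails if it takes over 64 s, if anything falls off the work surface, if the arm or the gripper's body presses on something with over 40 N, if the wrist force passes 120 N, or if a joint passes its speed limit or range.

ROBOT

A 6-joint arm with a two-finger parallel gripper is mounted at the origin on the work surface; the furniture and walls round the work are solid. World frame = base frame: x ahead of the robot, y to its left, z up, the work surface at z = 0. Lengths are in m, angles in degrees, forces in N, time in s.
With the tool pointing down it reaches from about 0.25 to 0.725 m from the base axis. Payload 9.7 kg.
Tool frame: the origin (TCP) lies midway between the tips of the shut fingers; the grasp point (between the pads) lies 19 mm behind it; z points along the fingers, y is the line along which they close (so a half turn about z gives the same grasp; the last joint's range is limited). The gripper opens to 85 mm and grips with 20 to 120 N. Pads are 22 mm wide; open, the fingers measure 114 mm over their backs; the gripper's body (76 mm by 85 mm) begins 54 mm behind the grasp point. The pads swing forward as they close: fully open they stand 13 mm farther back than shut.
Start: joints at [-73.854, 4.979, 10.078, 95.1, 0, 90], TCP at [0.153, -0.528, 0.231] pointing down, gripper open.
Joint ranges: [-179.16, 179.16], [-48.56, 103.87], [-65.8, 70.77], [-126.05, 130.52], [-82.76, 87.17], [-180, 180]. Speed limits (degrees/s): [127.2, 127.2, 147.25, 180, 180, 180].

INTERFACE

Orientations are given as [roll, pitch, yaw] about the fixed x, y, z axes, in that order (R = Rz(yaw) Ry(pitch) Rx(roll)).
In Python, from workcell import bot gives the robot as it stands.
- The arm moves only by the shell command python3 -m crank 'ROWS' [FORCE]. ROWS is JSON, a list of rows, each an object with "gripper": the finger opening in mm, from 0 to 85.4; "travel": the shift along the tool's x, y, z in mm, a list of three; "twist": the turn, a rotation vector about the tool's x, y, z in rad, a list of three. In form: [{"gripper": gripper, "travel": [tx, ty, tz], "twist": [rx, ry, rz]}, ...]. A call has 1 to 12 rows; each row shifts and turns the commanded pose from where the row before left it, along the tool's axes as they then stand; what a row does not reach is not made up. A row lasts 1/8 s, in which the tool goes at most 62.5 mm and 10.7 degrees, less where a joint would pass 70% of its speed; a pose out of reach is approached as far as the arm can. A call is refused whole if a number of a shift passes 62.5 or a number of a turn 0.188, either way. A call with a gripper value outside its range is refused whole. The fingers move at their own pace and stop on an object; FORCE is the grip in N (left out, the last holds). Time passes only in rows, so rows that do not move let the fingers close. It gives the time, the measured TCP pose, the force, the opening and the grip force at its end, in the units of the state.
- bot.get_obs(): the state, without advancing time (a new reading comes with each control period).
- bot.camera(name): name is "side" or "top" or "wrist"; returns the picture (384x512x3 uint8, red, green, blue); there is no depth.
- bot.calibration(name): a dict with "vfov" (degrees; the focal length in pixels is half the picture's height over the tangent of half this angle, whatever the lens; pixels are square), "cx", "cy" (the principal point, pixels), "k1" (the pictures are not rectified: a ray, as slopes to the right and down, at radius r is drawn at 1 + k1 r^2 times it, then the intrinsics apply), "camera_from_world" (4x4, takes a point from world to camera coordinates). Camera axes: x right, y down, z forward; pixel columns grow to the right and rows downward; lengths in m; the calibration is good to about 2 mm. A picture is of the moment at which its call begins: read the wrist's pose just before it. calibration takes no time and is no camera call; for the wrist camera it gives the pose at the moment of the call.
- bot.job_done(): hands the job in; it is judged then, once.
The state is a dict: "time": time; "q": joint angles; "qd": joint speeds; "joint_efforts": joint torques, N m; "ee_pos": TCP position; "tcp_rot": TCP orientation; "wrist_force": force on the tool from outside, world axes, zero at the start; "torque": the same for the moment, N m; "opening": finger opening in m; "grasp_force": force on a finger pad.
Only numpy, scipy, OpenCV 4.12 (cv2) and the standard library are available. Lean on these libraries where they do the work, as an engineer would, in place of code of your own. Each camera call takes 0.05 s, during which the arm holds its last target. There are 200 camera calls.

## Working session

There is one attempt and no reset: what is moved stays moved. The work goes in short steps, Python scripts to look and compute and a shell command to move; the robot and the scene stay as the last step left them, time stands still between calls to the robot, and variables do not carry over. Pictures are saved under pics/ and viewed, at most 10 in all, crops included, and the job is handed in when it is done.

```bash
mkdir -p pics; ls
python3 - <<'E'
from workcell import bot
import cv2
for n in ["side","top"]:
    im=bot.camera(n); cv2.imwrite(f"pics/{n}0.png",im[:,:,::-1]); c=bot.calibration(n); print(n,c)
print(bot.get_obs())
E
```

```text
pics
side {'vfov': 45.6916098436494, 'cx': 256.69249655960044, 'cy': 196.4603485085484, 'k1': -0.06381625559548283, 'camera_from_world': array([[ 0.99987424, -0.01258252, -0.00965362, -0.53408853],
       [-0.0143789 , -0.46246191, -0.88652255,  0.12948957],
       [ 0.00669026,  0.88654986, -0.46258467,  1.55062228],
       [ 0.        ,  0.        ,  0.        ,  1.        ]])}
top {'vfov': 46.617364319054474, 'cx': 254.38017195032418, 'cy': 193.56191947052974, 'k1': -0.09031122912849464, 'camera_from_world': array([[-0.01612474, -0.99986004, -0.00446128,  0.10658056],
       [-0.99461882,  0.01649658, -0.10228037,  0.55243427],
       [ 0.10233965,  0.00278803, -0.99474561,  1.41503299],
       [ 0.        ,  0.        ,  0.        ,  1.        ]])}
{'time': 0.1, 'q': array([-7.38541906e+01,  5.00767171e+00,  1.00389596e+01,  9.50981473e+01,
       -1.74806901e-03,  9.00000038e+01]), 'qd': array([ 0.03474066, -0.08793861,  0.23657153,  0.08223577,  0.00482818,
       -0.0573568 ]), 'joint_efforts': array([ 2.30908636e-04, -5.21562874e+01,  4.65653229e+01,  1.60591694e-02,
       -6.28213752e-05, -2.07633377e-06]), 'ee_pos': array([ 0.15288273, -0.52812084,  0.2306563 ]), 'tcp_rot': array([-1.79933141e+02,  1.74807230e-03,  1.61458076e+01]), 'wrist_force': array([ 0.39012368, -0.37405307, -0.4041174 ]), 'torque': array([0.03069932, 0.09312221, 0.03544216]), 'grasp_force': 0.0, 'opening': 0.08519008048459188}
```

View pics/top0.png

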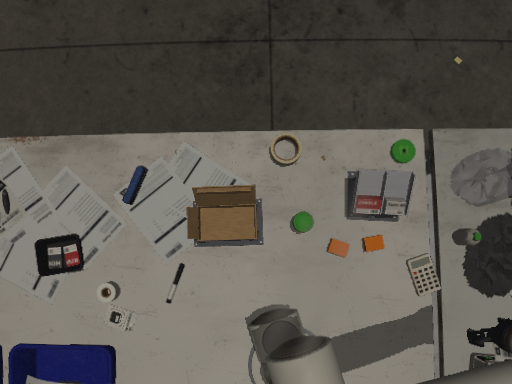

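View pics/side0.png

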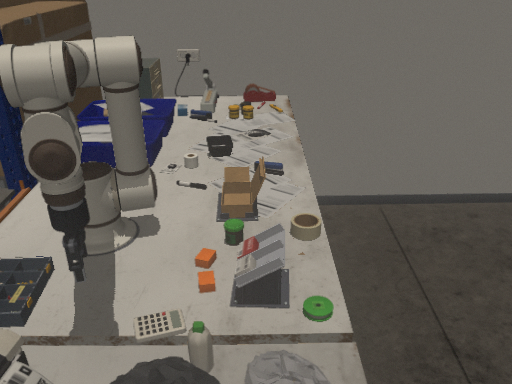

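Run:
```python
import cv2,numpy as np
im=cv2.imread("pics/top0.png")
a=cv2.resize(im[165:228,338:418],None,fx=5,fy=5,interpolation=cv2.INTER_CUBIC)
b=cv2.resize(im[178:253,182:272],None,fx=4.4,fy=4.4,interpolation=cv2.INTER_CUBIC)
h=max(a.shape[0],b.shape[0])
o=np.zeros((h,a.shape[1]+b.shape[1],3),np.uint8);o[:a.shape[0],:a.shape[1]]=a;o[:b.shape[0],a.shape[1]:]=b
cv2.imwrite("pics/c1.png",o);print(o.shape)
```

```text
(330, 796, 3)
```

View pics/c1.png

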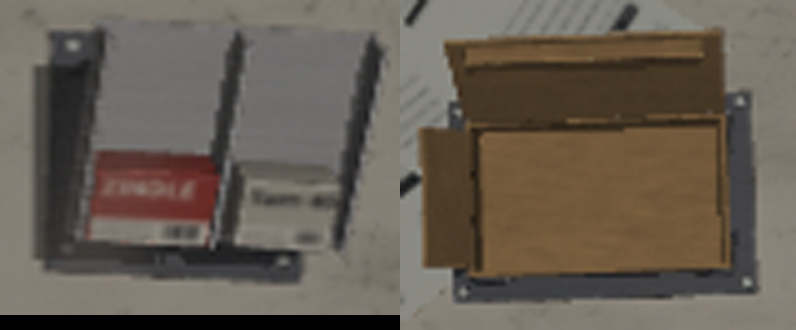

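```bash
cat > h.py <<'E'
import numpy as np,cv2
from scipy.spatial.transform import Rotation as Rn
def K(c):
    f=192/np.tan(np.radians(c["vfov"]/2)); return f,c["cx"],c["cy"],c["k1"]
def proj(c,P):
    P=np.atleast_2d(P); T=c["camera_from_world"]; p=P@T[:3,:3].T+T[:3,3]; s=p[:,:2]/p[:,2:]
    f,cx,cy,k=K(c); s=s*(1+k*(s**2).sum(1,keepdims=True)); return s*f+[cx,cy]
def ray(c,uv):
    f,cx,cy,k=K(c); d=(np.atleast_2d(uv)-[cx,cy])/f; s=d.copy()
    for _ in range(20): s=d/(1+k*(s**2).sum(1,keepdims=True))
    T=c["camera_from_world"]; R=T[:3,:3]; o=-R.T@T[:3,3]
    return o,np.c_[s,np.ones(len(s))]@R
def onz(c,uv,z):
    o,d=ray(c,uv); return o+d*((z-o[2])/d[:,2])[:,None]
def fr(x,y,yaw,P):  # planar frame -> world
    P=np.atleast_2d(P); C,S=np.cos(yaw),np.sin(yaw)
    return np.c_[x+C*P[:,0]-S*P[:,1],y+S*P[:,0]+C*P[:,1],P[:,2]]
def slope(s,y,h,a=.55): # rack frame point: s up slope, h normal
    return [s*np.cos(a)-h*np.sin(a),y,.085+s*np.sin(a)+h*np.cos(a)]
def fit(items,x0):
    from scipy.optimize import least_squares
    f=lambda v:np.concatenate([(proj(c,fr(*v,P))-uv).ravel() for c,uv,P in items])
    r=least_squares(f,x0,loss="soft_l1"); return r.x,f(r.x).reshape(-1,2)
E
python3 - <<'E'
from h import *
from workcell import bot
c=bot.calibration("top"); np.set_printoptions(precision=3,suppress=True)
r=lambda x,y:((x-400)/4.4+182-.4,y/4.4+178-.4)
uv=np.array([r(468,123),r(726,115),r(729,272),r(473,275)])
P=np.array([[.056,.094,.057],[.056,-.094,.057],[-.056,-.094,.057],[-.056,.094,.057]])
v,e=fit([(c,uv,P)],[.55,.1,0]);print("carton",v,e)
a=.55
# lid angle / flap angle
T=lambda t:[[.056+.112*np.cos(np.pi-t)*1, y, .060+.112*np.sin(t)] for y in(.094,-.094)]
print(r(445,43),r(722,30),r(422,128),r(425,268))
for t in np.arange(1.7,2.15,.05):
    L=[[.052-.112*np.cos(t),y,.06+.112*np.sin(t)] for y in(.094,-.094)]
    F=[[x,.090-.06*np.cos(t+.1),.056+.06*np.sin(t+.1)] for x in(.049,-.049)]
    print(t,proj(c,fr(*v,L)).ravel(),t+.1,proj(c,fr(*v,F)).ravel())
q=lambda x,y:(x/5+338-.4,y/5+165-.4)
# small box top face: upslope edge & downslope edge, s center ~ -27+25
uv=np.array([q(240,181),q(335,185),q(238,243),q(328,248)])
s0=-.002
P=np.array([slope(s0+i*.023,-.0415+j*.030,.030) for i in(1,-1) for j in(1,-1)])
v,e=fit([(c,uv,P)],[.55,-.3,0]);print("rack",v,e)
uv=np.array([q(105,25),q(375,35)])
print(proj(c,fr(*v,[slope(.083,.083,.026),slope(.083,-.083,.026)])),uv)
E
```

```text
carton [0.462 0.186 0.008] [[-0.197 -0.371]
 [ 0.391  0.033]
 [ 0.57  -0.16 ]
 [-0.903  0.518]]
(191.8272727272727, 187.37272727272727) (254.78181818181818, 184.4181818181818) (186.6, 206.6909090909091) (187.28181818181818, 238.5090909090909)
1.7 [191.638 198.642 255.969 197.093] 1.8 [191.228 206.109 191.582 238.414]
1.75 [191.662 196.785 255.923 195.235] 1.85 [190.315 206.15  190.663 238.435]
1.8 [191.7   194.959 255.878 193.406] 1.9000000000000001 [189.424 206.194 189.766 238.456]
1.85 [191.752 193.168 255.834 191.614] 1.9500000000000002 [188.557 206.241 188.893 238.476]
1.9000000000000001 [191.817 191.419 255.791 189.864] 2.0 [187.716 206.29  188.047 238.497]
1.9500000000000002 [191.896 189.716 255.748 188.161] 2.0500000000000003 [186.905 206.343 187.229 238.516]
2.0 [191.987 188.065 255.707 186.509] 2.1 [186.124 206.398 186.443 238.536]
2.0500000000000003 [192.09  186.47  255.667 184.914] 2.1500000000000004 [185.376 206.455 185.69  238.554]
2.1000000000000005 [192.206 184.935 255.629 183.381] 2.2000000000000006 [184.663 206.515 184.972 238.572]
rack [ 0.514 -0.291 -0.025] [[ 0.36  -0.053]
 [ 0.705 -0.706]
 [-1.226  0.864]
 [-0.151 -0.022]]
[[357.094 181.319]
 [411.759 181.856]] [[358.6 169.6]
 [412.6 171.6]]
```

```bash
cat >> h.py <<'E'
def need(bot,p,R):
    o=bot.get_obs(); R0=Rn.from_euler("xyz",o["tcp_rot"],degrees=True)
    d=np.array(p)-o["ee_pos"]; w=(R0.inv()*R).as_rotvec()
    np.set_printoptions(precision=3,suppress=True)
    print("t",round(o["time"],2),"pos",o["ee_pos"],"F",o["wrist_force"],"op",o["opening"],"grip",o["grasp_force"])
    print("travel in present axes",1e3*R0.inv().apply(d),"in target axes",1e3*R.inv().apply(d),"twist",w)
def down(yaw,tilt=0,ab=0): # tool x = yaw dir ; tilt about tool x
    return Rn.from_euler("z",yaw)*Rn.from_euler("x",np.pi)*Rn.from_rotvec([tilt,0,0])
E
python3 - <<'E'
from h import *
from workcell import bot
v=[.514,-.291,-.025]
p=fr(*v,slope(-.002,-.0415,.15))[0]
R=down(np.pi/2-.025,.55); print(R.as_matrix(),p)
need(bot,p,R)
need(bot,p,down(np.pi/2-.025))
E
```

```text
[[ 2.49973959e-02  8.52258122e-01 -5.22523898e-01]
 [ 9.99687516e-01 -2.13108930e-02  1.30658196e-02]
 [-5.55111512e-17 -5.22687229e-01 -8.52524522e-01]] [ 0.43287951 -0.33048454  0.2118333 ]
t 0.1 pos [ 0.153 -0.528  0.231] F [ 0.39  -0.374 -0.404] op 0.08519008048459188 grip 0.0
travel in present axes [ 323.913 -111.957   18.944] in target axes [ 204.574  244.256 -127.676] twist [ 0.473 -0.348 -1.23 ]
t 0.1 pos [ 0.153 -0.528  0.231] F [ 0.39  -0.374 -0.404] op 0.08519008048459188 grip 0.0
travel in present axes [ 323.913 -111.957   18.944] in target axes [204.574 274.969  18.823] twist [-0.001 -0.001 -1.264]
```

```bash
python3 -m crank '[{"gripper":85,"travel":[40.5,-14,0],"twist":[0,0,0]},{"gripper":85,"travel":[40.5,-14,0],"twist":[0,0,0]},{"gripper":85,"travel":[40.5,-14,0],"twist":[0,0,0]},{"gripper":85,"travel":[40.5,-14,0],"twist":[0,0,0]},{"gripper":85,"travel":[40.5,-14,0],"twist":[0,0,0]},{"gripper":85,"travel":[40.5,-14,0],"twist":[0,0,0]},{"gripper":85,"travel":[40.5,-14,0],"twist":[0,0,0]},{"gripper":85,"travel":[40.5,-14,0],"twist":[0,0,0]}]' 40
python3 -m crank '[{"gripper":85,"travel":[0,0,0],"twist":[0,0,-0.158]},{"gripper":85,"travel":[0,0,0],"twist":[0,0,-0.158]},{"gripper":85,"travel":[0,0,0],"twist":[0,0,-0.158]},{"gripper":85,"travel":[0,0,0],"twist":[0,0,-0.158]},{"gripper":85,"travel":[0,0,0],"twist":[0,0,-0.158]},{"gripper":85,"travel":[0,0,0],"twist":[0,0,-0.158]},{"gripper":85,"travel":[0,0,0],"twist":[0,0,-0.158]},{"gripper":85,"travel":[0,0,0],"twist":[0,0,-0.158]},{"gripper":85,"travel":[0,0,0],"twist":[-0.137,0,0]},{"gripper":85,"travel":[0,0,0],"twist":[-0.137,0,0]},{"gripper":85,"travel":[0,0,0],"twist":[-0.137,0,0]},{"gripper":85,"travel":[0,0,0],"twist":[-0.137,0,0]}]'
python3 - <<'E'
from h import *
from workcell import bot
v=[.514,-.291,-.025]
p=fr(*v,slope(-.002,-.0415,.15))[0]
need(bot,p,down(np.pi/2-.025,-.55))
c=bot.calibration("wrist");im=bot.camera("wrist")
import pickle;pickle.dump(c,open("w1.pkl","wb"))
cv2.imwrite("pics/w1.png",im[:,:,::-1])
E
```

```text
time: 1.1
ee_pos: [0.434, -0.3296, 0.231]
tcp_rot: [-180.0, 0.0, 16.1]
wrist_force: [-0.5, -0.5, -0.4]
opening: 0.0851
grasp_force: 0.0
time: 2.6
ee_pos: [0.4329, -0.3305, 0.2315]
tcp_rot: [148.3, 0.0, 88.6]
wrist_force: [0.2, 0.2, 1.1]
opening: 0.0853
grasp_force: 0.0
t 2.6 pos [ 0.433 -0.331  0.231] F [0.229 0.17  1.069] op 0.08525538393487711 grip 0.0
travel in present axes [  0.055 -10.367  16.704] in target axes [  0.043 -10.325  16.73 ] twist [0.003 0.    0.001]
```

View pics/w1.png

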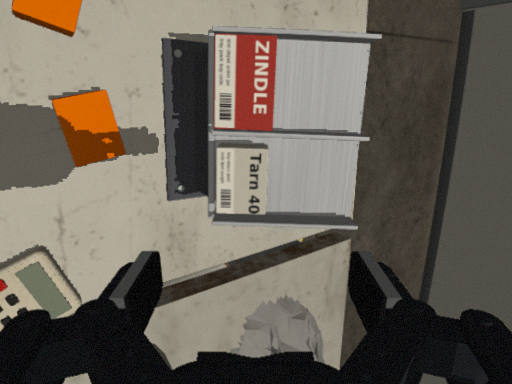

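The wrist view shows the red "ZINDLE" box (about 245,83) in the left lane and the narrower cream "Tarn 40" box (about 242,180) in the right lane. The orange blocks at (45,10) and (90,128) are look-alikes. The cream box fits, because it is the smaller one in the rack; I'll confirm it in a crop.

Run:
```python
import cv2
im=cv2.imread("pics/w1.png");cv2.imwrite("pics/w1c.png",cv2.resize(im[125:240,195:305],None,fx=5,fy=5,interpolation=cv2.INTER_CUBIC))
```

```text
(no output)
```

View pics/w1c.png

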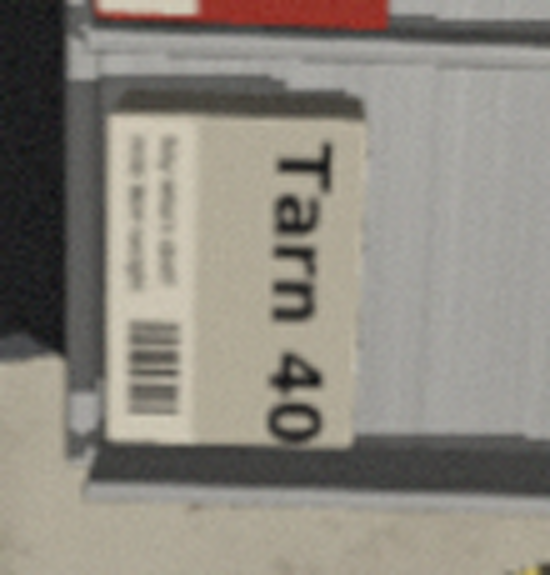

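The crop confirms "Tarn 40", the small box. Its top-face corners are at crop (108,112), (365,120), (353,446) and (105,440), and its proportions of 0.78 match 46/60.

Run:
```python
from h import *
from workcell import bot
import pickle; c=pickle.load(open("w1.pkl","rb"))
uv=np.array([(108,112),(365,120),(353,446),(105,440)])/5+[195-.4,125-.4]
P=np.array([slope(-.002-.023,-.0415+.03,.03),slope(.021,-.0115,.03),slope(.021,-.0715,.03),slope(-.025,-.0715,.03)])
v,e=fit([(c,uv,P)],[.514,-.291,0]);print(v,e)
f,cx,cy,k=K(c)
obj=np.array([[-.023,.03,0],[.023,.03,0],[.023,-.03,0],[-.023,-.03,0]])
ok,rv,t=cv2.solvePnP(obj,uv,np.array([[f,0,cx],[0,f,cy],[0,0,1.]]),np.array([k,0,0,0.]))
T=c["camera_from_world"];Rw=T[:3,:3].T@cv2.Rodrigues(rv)[0]; pw=T[:3,:3].T@(t.ravel()-T[:3,3])
print("pnp top",pw,Rw, "model",fr(*v,slope(-.002,-.0415,.03)))
for w in ([.514,-.291,-.025],v):
  print(proj(c,fr(*w,[slope(-.027,.0,.026),slope(-.027,-.083,.026),slope(-.027,.083,.026),slope(.083,.083,.026),slope(.083,-.083,.026)])))
a=v[2]
p=fr(*v,slope(-.002,-.0415,.0055))[0]
need(bot,p,down(np.pi/2+a,-.55))
```

```text
[ 0.51401708 -0.29182419 -0.06162166] [[-1.16389012 -0.19704571]
 [ 1.10400832 -0.17725941]
 [ 0.65826197  0.38086503]
 [-0.37738942  0.12057961]]
pnp top [ 0.49834187 -0.33432996  0.10181994] [[ 0.85868211  0.12306689 -0.49751339]
 [-0.05416912  0.98709749  0.1506793 ]
 [ 0.50963785 -0.10243576  0.85426938]] model [[ 0.49410873 -0.33217477  0.10953036]]
[[213.18274591 133.31658043]
 [216.54241706 222.72511782]
 [209.66116554  28.43776696]
 [348.11247472  29.08346518]
 [333.97031094 222.56042729]]
[[213.22733475 132.70721345]
 [213.61147958 222.80831918]
 [213.21998795  28.15170629]
 [350.50868602  33.45879172]
 [331.38173279 226.05807836]]
t 2.65 pos [ 0.431 -0.329  0.229] F [ 1.34  -1.949  0.382] op 0.08476299065407056 grip 0.0
travel in present axes [ -1.89   -9.824 159.125] in target axes [  1.167  -8.962 159.183] twist [ 0.005 -0.021  0.03 ]
```

```bash
python3 -m crank '[{"gripper":85,"travel":[0,0,0],"twist":[0.004,-0.021,0.03]},{"gripper":85,"travel":[0.5,-9,0],"twist":[0,0,0]},{"gripper":85,"travel":[0,0,40],"twist":[0,0,0]},{"gripper":85,"travel":[0,0,40],"twist":[0,0,0]},{"gripper":85,"travel":[0,0,20],"twist":[0,0,0]},{"gripper":85,"travel":[0,0,0],"twist":[0,0,0]}]'
python3 - <<'E'
from h import *
from workcell import bot
v=[ 0.51401708,-0.29182419,-0.06162166]
p=fr(*v,slope(-.002,-.0415,.0055))[0]
need(bot,p,down(np.pi/2+v[2],-.55))
c=bot.calibration("wrist");im=bot.camera("wrist")
cv2.imwrite("pics/w2.png",im[:,:,::-1])
print(proj(c,fr(*v,[slope(-.002+i*.023,-.0415+j*.03,.03) for i,j in((-1,1),(1,1),(1,-1),(-1,-1))])))
E
```

```text
time: 3.4
ee_pos: [0.4766, -0.3321, 0.1388]
tcp_rot: [149.0, 0.0, 86.6]
wrist_force: [-0.3, -0.3, 0.8]
opening: 0.0849
grasp_force: 0.0
t 3.4 pos [ 0.477 -0.332  0.139] F [-0.263 -0.285  0.812] op 0.0849262643742939 grip 0.0
travel in present axes [ 0.995  0.172 58.566] in target axes [ 1.047 -0.39  58.564] twist [-0.01  -0.001  0.001]
[[213.26  177.044]
 [295.903 177.336]
 [291.987 272.075]
 [217.024 271.611]]
```

View pics/w2.png

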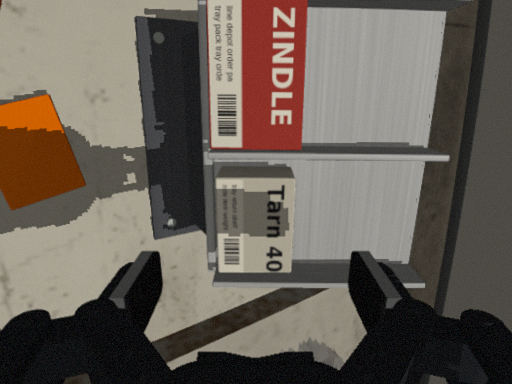

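The picture shows the box's top-face corners at (217,177), (295,178), (291,272) and (217,272), as predicted. I'm going in to grip it.

```bash
python3 -m crank '[{"gripper":85,"travel":[0.5,0,20],"twist":[0,0,0]},{"gripper":85,"travel":[0.5,0,20],"twist":[0,0,0]},{"gripper":85,"travel":[0,0,10],"twist":[0,0,0]},{"gripper":85,"travel":[0,0,8],"twist":[0,0,0]},{"gripper":85,"travel":[0,0,0],"twist":[0,0,0]}]' 40
python3 -m crank '[{"gripper":40,"travel":[0,0,0],"twist":[0,0,0]},{"gripper":40,"travel":[0,0,0],"twist":[0,0,0]},{"gripper":40,"travel":[0,0,0],"twist":[0,0,0]},{"gripper":40,"travel":[0,0,0],"twist":[0,0,0]},{"gripper":40,"travel":[0,0,0],"twist":[0,0,0]},{"gripper":40,"travel":[0,0,0],"twist":[0,0,0]}]' 40
```

```text
time: 4.08
ee_pos: [0.507, -0.334, 0.0915]
tcp_rot: [148.8, 0.1, 86.5]
wrist_force: [0.1, 1.2, -0.4]
opening: 0.0852
grasp_force: 0.0
time: 4.82
ee_pos: [0.507, -0.3343, 0.0921]
tcp_rot: [148.8, 0.2, 86.5]
wrist_force: [-5.7, 2.0, 4.9]
opening: 0.0448
grasp_force: 41.6
```

```bash
python3 - <<'E'
from h import *
from workcell import bot
v=[ 0.51401708,-0.29182419,-0.06162166]
o=bot.get_obs()["ee_pos"]; p0=fr(*v,slope(0,-.0415,0))[0]; R=down(np.pi/2+v[2],-.55).as_matrix()
print("s,h",1e3*R[:,1]@(o-p0),-1e3*R[:,2]@(o-p0))
# lift first 140 along -z
E
python3 -m crank '[{"gripper":40,"travel":[0,0,-10],"twist":[0,0,0]},{"gripper":40,"travel":[0,0,-20],"twist":[0,0,0]},{"gripper":40,"travel":[0,0,-35],"twist":[0,0,0]},{"gripper":40,"travel":[0,0,-35],"twist":[0,0,0]},{"gripper":40,"travel":[0,0,-30],"twist":[0,0,0]},{"gripper":40,"travel":[0,0,-20],"twist":[0,0,0]},{"gripper":40,"travel":[0,0,0],"twist":[0.137,0,0]},{"gripper":40,"travel":[0,0,0],"twist":[0.137,0,0]},{"gripper":40,"travel":[0,0,0],"twist":[0.137,0,0]},{"gripper":40,"travel":[0,0,0],"twist":[0.137,0,0]},{"gripper":40,"travel":[0,0,0],"twist":[0,0,0]}]'
python3 - <<'E'
from h import *
from workcell import bot
vc=[.462,.186,.008]
p=fr(*vc,[0,-.045,.2])[0]
need(bot,p,down(np.pi/2+vc[2]))
E
```

```text
s,h -0.03583319957470675 8.385005402148693
time: 6.2
ee_pos: [0.4309, -0.3288, 0.2181]
tcp_rot: [-179.6, 0.0, 86.6]
wrist_force: [-0.2, -0.1, -1.4]
opening: 0.0448
grasp_force: 41.3
t 6.2 pos [ 0.431 -0.329  0.218] F [-0.187 -0.117 -1.361] op 0.044790588612981005 grip 41.26540124416351
travel in present axes [470.805   3.54   17.979] in target axes [469.495  35.227  18.063] twist [-0.007 -0.    -0.068]
```

```bash
python3 -m crank '[{"gripper":40,"travel":[0,0,0],"twist":[-0.007,0,-0.068]},{"gripper":40,"travel":[35,4,0],"twist":[0,0,0]},{"gripper":40,"travel":[55,4,0],"twist":[0,0,0]},{"gripper":40,"travel":[55,4,0],"twist":[0,0,0]},{"gripper":40,"travel":[55,4,0],"twist":[0,0,0]},{"gripper":40,"travel":[55,4,0],"twist":[0,0,0]},{"gripper":40,"travel":[55,4,0],"twist":[0,0,0]},{"gripper":40,"travel":[55,4,0],"twist":[0,0,0]},{"gripper":40,"travel":[55,4,0],"twist":[0,0,0]},{"gripper":40,"travel":[50,3,0],"twist":[0,0,0]},{"gripper":40,"travel":[0,0,0],"twist":[0,0,0]}]'
python3 - <<'E'
from h import *
from workcell import bot
vc=[.462,.186,.008]
p=fr(*vc,[0,-.045,.2])[0]
need(bot,p,down(np.pi/2+vc[2]))
import pickle
c=bot.calibration("wrist");im=bot.camera("wrist");pickle.dump(c,open("w3.pkl","wb"))
cv2.imwrite("pics/w3.png",cv2.resize(im[:,:,::-1],None,fx=1.5,fy=1.5,interpolation=cv2.INTER_CUBIC))
E
```

```text
time: 7.58
ee_pos: [0.4609, 0.1437, 0.2191]
tcp_rot: [179.7, -0.0, 90.6]
wrist_force: [-0.5, -0.6, -0.3]
opening: 0.0446
grasp_force: 41.3
t 7.58 pos [0.461 0.144 0.219] F [-0.548 -0.558 -0.258] op 0.04462856731263326 grip 41.33235812187195
travel in present axes [-2.718  1.36  19.133] in target axes [-2.705  1.464 19.127] twist [ 0.005 -0.001  0.002]
```

View pics/w3.png

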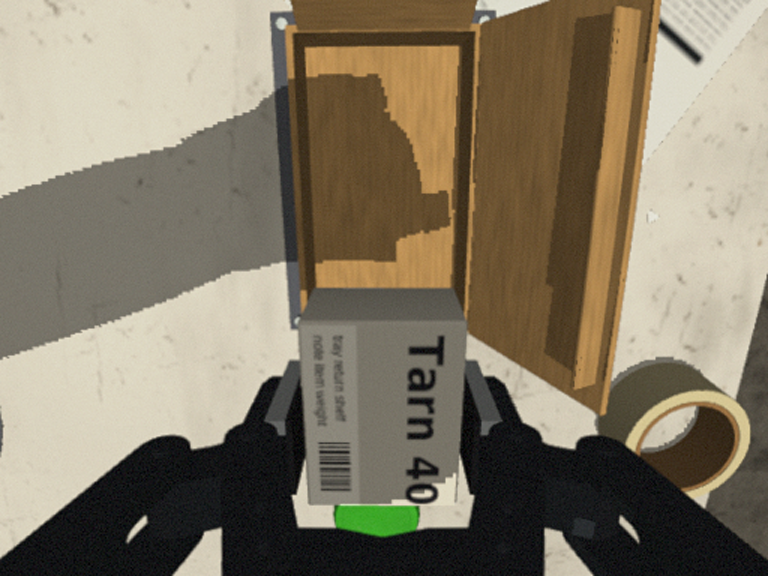

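The carton's far corners are visible: outer rim (287,27) and (479,28), floor (304,45) and (461,45), at 1.5× scale. The box is firmly held, the tub is at (377,518) and the tape at (690,430), both well clear.

Run:
```python
from h import *
from workcell import bot
import pickle;c=pickle.load(open("w3.pkl","rb"))
uv=(np.array([(287,27),(479,28),(304,45),(461,45)])-.25)/1.5
P=np.array([[-.056,.094,.057],[.056,.094,.057],[-.052,.09,.008],[.052,.09,.008]])
v,e=fit([(c,uv,P)],[.462,.186,.0]);print(v,e)
for w in (v,[.462,.186,.008]): print(1.5*proj(c,fr(*w,np.r_[P,[[-.052,-.03,.008],[.052,-.03,.008],[-.056,-.03,.057],[.056,-.03,.057]]])))
w=[*(v[:2]+[.462,.186])/2,.5*(v[2]+.008)]
for t in np.arange(1.85,2.11,.05): print(t,1.5*proj(c,fr(*v,[[.056-.112*np.cos(t),y,.06+.112*np.sin(t)] for y in(.0,-.094)])).ravel())
```

```text
[0.46180626 0.18712892 0.00676938] [[-2.10787611 -0.98837179]
 [ 1.98522343 -1.06240809]
 [ 0.01056904  1.77514354]
 [ 0.0062233   2.21554629]]
[[283.58818584  25.26744232]
 [481.72783514  26.15638786]
 [303.76585356  47.41271531]
 [460.75933495  48.07331943]
 [310.30174965 226.42535608]
 [453.20326823 226.74755002]
 [293.47034096 240.40825137]
 [470.55600182 240.78141817]]
[[283.80719586  27.56024799]
 [481.75519551  28.18360572]
 [303.94420679  49.34760077]
 [460.80457408  49.79947779]
 [310.67179576 228.04952748]
 [453.44283865 228.19643047]
 [293.9158089  242.26994504]
 [470.81353207 242.42700348]]
1.85 [599.02812663 225.40339957 570.81382646 427.51660464]
1.9000000000000001 [610.0916135  224.77772948 580.76453281 425.33747428]
1.9500000000000002 [620.42107625 224.05132683 590.13333695 422.87482683]
2.0 [629.97787172 223.23126476 598.8837564  420.15103709]
2.0500000000000003 [638.73344271 222.32514076 606.9867057  417.18974382]
2.1000000000000005 [646.6689266  221.34092186 614.42037692 414.01540409]
```

```bash
python3 -m crank '[{"gripper":40,"travel":[0,1,40],"twist":[0.005,0,0]},{"gripper":40,"travel":[0,0,50],"twist":[0,0,0]},{"gripper":40,"travel":[0,0,50],"twist":[0,0,0]},{"gripper":40,"travel":[0,0,35],"twist":[0,0,0]},{"gripper":40,"travel":[0,0,15],"twist":[0,0,0]},{"gripper":40,"travel":[0,0,6],"twist":[0,0,0]},{"gripper":40,"travel":[0,0,0],"twist":[0,0,0]}]'
python3 -m crank '[{"gripper":40,"travel":[0,0,2],"twist":[0,0,0]},{"gripper":40,"travel":[0,0,1],"twist":[0,0,0]},{"gripper":40,"travel":[0,0,1],"twist":[0,0,0]}]'
```

```text
time: 8.5
ee_pos: [0.463, 0.1407, 0.0239]
tcp_rot: [-180.0, 0.1, 90.3]
wrist_force: [0.1, -0.4, -0.7]
opening: 0.0445
grasp_force: 41.3
time: 8.88
ee_pos: [0.4625, 0.1409, 0.019]
tcp_rot: [-179.9, 0.1, 90.4]
wrist_force: [0.2, 0.2, -1.7]
opening: 0.0447
grasp_force: 41.3
```

```bash
python3 -m crank '[{"gripper":40,"travel":[0,0,1],"twist":[0,0,0]},{"gripper":40,"travel":[0,0,0.7],"twist":[0,0,0]},{"gripper":40,"travel":[0,0,0],"twist":[0,0,0]}]'
```

```text
time: 9.25
ee_pos: [0.4622, 0.1408, 0.017]
tcp_rot: [-179.9, 0.1, 90.4]
wrist_force: [-0.1, 0.6, -1.1]
opening: 0.0444
grasp_force: 41.3
```

```bash
python3 -m crank '[{"gripper":40,"travel":[0,0,0.7],"twist":[0,0,0]},{"gripper":40,"travel":[0,0,0],"twist":[0,0,0]}]'; python3 -m crank '[{"gripper":40,"travel":[0,0,0.7],"twist":[0,0,0]},{"gripper":40,"travel":[0,0,0],"twist":[0,0,0]}]'
```

```text
time: 9.5
ee_pos: [0.4623, 0.1408, 0.0164]
tcp_rot: [-179.9, 0.1, 90.4]
wrist_force: [-0.6, 0.1, -1.0]
opening: 0.0448
grasp_force: 41.3
time: 9.75
ee_pos: [0.4623, 0.1408, 0.0157]
tcp_rot: [-179.9, 0.1, 90.4]
wrist_force: [-0.5, -0.8, -0.8]
opening: 0.0447
grasp_force: 41.3
```

```bash
python3 -m crank '[{"gripper":40,"travel":[0,0,0.8],"twist":[0,0,0]},{"gripper":40,"travel":[0,0,0],"twist":[0,0,0]}]'; python3 -m crank '[{"gripper":40,"travel":[0,0,0.8],"twist":[0,0,0]},{"gripper":40,"travel":[0,0,0],"twist":[0,0,0]}]'
```

```text
time: 10.0
ee_pos: [0.4624, 0.1408, 0.0152]
tcp_rot: [-179.9, 0.1, 90.4]
wrist_force: [-0.3, -0.8, 2.8]
opening: 0.0443
grasp_force: 41.7
time: 10.25
ee_pos: [0.4624, 0.1408, 0.0151]
tcp_rot: [-179.9, 0.1, 90.4]
wrist_force: [-3.9, -1.7, 10.9]
opening: 0.0446
grasp_force: 42.7
```

```bash
python3 -m crank '[{"gripper":57,"travel":[0,0,-0.8],"twist":[0,0,0]},{"gripper":57,"travel":[0,0,0],"twist":[0,0,0]},{"gripper":57,"travel":[0,0,0],"twist":[0,0,0]},{"gripper":57,"travel":[0,0,-10],"twist":[0,0,0]},{"gripper":57,"travel":[0,0,-25],"twist":[0,0,0]},{"gripper":57,"travel":[0,0,-50],"twist":[0,0,0]},{"gripper":57,"travel":[0,0,-50],"twist":[0,0,0]},{"gripper":0,"travel":[0,0,-50],"twist":[0,0,0]},{"gripper":0,"travel":[0,0,-20],"twist":[0,0,0]},{"gripper":0,"travel":[0,0,0],"twist":[0,0,0]}]'
python3 - <<'E'
from h import *
from workcell import bot
c=bot.calibration("wrist");im=bot.camera("wrist")
t=cv2.resize(bot.camera("top")[178:253,182:272],None,fx=4,fy=4,interpolation=cv2.INTER_CUBIC)
o=np.zeros((384,512+t.shape[1]-100,3),np.uint8);im=im[:,50:462];o[:,:412]=im;o[:t.shape[0],412:412+t.shape[1]]=t
cv2.imwrite("pics/p4.png",o[:,:,::-1]); print(o.shape,bot.get_obs()["ee_pos"],bot.get_obs()["q"])
E
```

```text
time: 11.5
ee_pos: [0.4636, 0.1415, 0.2217]
tcp_rot: [179.9, 0.1, 90.4]
wrist_force: [0.9, 0.3, -0.6]
opening: 0.0025
grasp_force: 0.0
(384, 772, 3) [0.4626822  0.14126349 0.21912265] [ 1.70318239e+01 -4.12937440e+00 -4.39766544e-01  9.38743541e+01
 -9.10583212e-02  1.06665578e+02]
```

View pics/p4.png

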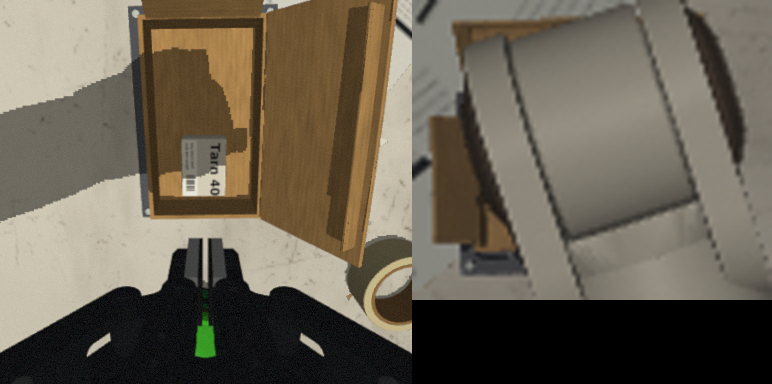

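The box lies flat and upright on the carton floor (left panel, about 203,166), with the top label showing. Next is the flap: I'll go outside it with the fingers shut.

```bash
python3 -m crank '[{"gripper":0,"travel":[49,-3,0],"twist":[0,0,0]},{"gripper":0,"travel":[49,-3,0],"twist":[0,0,0]},{"gripper":0,"travel":[49,-3,0],"twist":[0,0,0]},{"gripper":0,"travel":[49,-3,0],"twist":[0,0,0]},{"gripper":0,"travel":[0,0,0],"twist":[0,0,0]},{"gripper":0,"travel":[0,0,33],"twist":[0,0,0]},{"gripper":0,"travel":[0,0,50],"twist":[0,0,0]},{"gripper":0,"travel":[0,0,50],"twist":[0,0,0]},{"gripper":0,"travel":[0,0,0],"twist":[0,0,0]}]'
python3 - <<'E'
from h import *
from workcell import bot
need(bot,[.451,.336,.086],down(np.pi/2+.007))
c=bot.calibration("wrist");im=bot.camera("wrist");s=bot.camera("side")
cv2.imwrite("pics/p5.png",np.vstack([cv2.resize(s[130:230,190:310],(480,400),interpolation=cv2.INTER_CUBIC)])[:,:,::-1])
E
```

```text
time: 12.72
ee_pos: [0.4468, 0.3344, 0.0819]
tcp_rot: [-179.5, 0.4, 90.3]
wrist_force: [-1.2, 0.4, 1.7]
opening: -0.0002
grasp_force: 0.0
t 12.72 pos [0.447 0.334 0.082] F [-1.244  0.381  1.739] op -0.00019284174886549134 grip 0.0
travel in present axes [ 1.59   4.153 -4.104] in target axes [ 1.616  4.192 -4.055] twist [-0.009  0.008 -0.001]
```

View pics/p5.png

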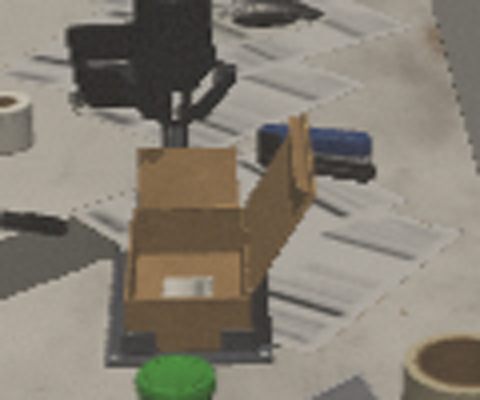

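The finger stands behind the raised flap (about 175,135), on its outer side. Now I push it inward.

```bash
python3 -m crank '[{"gripper":0,"travel":[-12,0,0],"twist":[0,0,0]},{"gripper":0,"travel":[-12,0,0],"twist":[0,0,0]},{"gripper":0,"travel":[-12,0,0],"twist":[0,0,0]},{"gripper":0,"travel":[-10,0,0],"twist":[0,0,0]},{"gripper":0,"travel":[-13,0,-3],"twist":[0,0,0]},{"gripper":0,"travel":[-8,0,1],"twist":[0,0,0]},{"gripper":0,"travel":[-8,0,2],"twist":[0,0,0]},{"gripper":0,"travel":[0,0,0],"twist":[0,0,0]},{"gripper":0,"travel":[0,0,0],"twist":[0,0,0]}]'
python3 - <<'E'
from h import *
from workcell import bot
need(bot,[.451,.2474,.0753],down(np.pi/2+.007))
E
```

```text
time: 13.95
ee_pos: [0.4496, 0.2618, 0.0865]
tcp_rot: [-179.9, 0.2, 90.4]
wrist_force: [-0.2, 0.3, -0.3]
opening: 0.0004
grasp_force: 0.0
t 13.95 pos [0.45  0.262 0.086] F [-0.201  0.31  -0.334] op 0.00038576824221138553 grip 0.0
travel in present axes [-14.418   1.332  11.214] in target axes [-14.448   1.297  11.178] twist [-0.002  0.003 -0.001]
```

```bash
python3 -m crank '[{"gripper":0,"travel":[-7,0,5],"twist":[0,0,0]},{"gripper":0,"travel":[-7,0,6],"twist":[0,0,0]},{"gripper":0,"travel":[-2,0,5.5],"twist":[0,0,0]},{"gripper":0,"travel":[-2,0,5],"twist":[0,0,0]},{"gripper":0,"travel":[0,0,0],"twist":[0,0,0]},{"gripper":0,"travel":[0,0,0],"twist":[0,0,0]}]'
python3 - <<'E'
from h import *
from workcell import bot
need(bot,[.451,.243,.058],down(np.pi/2+.007))
s=bot.camera("side")
cv2.imwrite("pics/p6.png",cv2.resize(s[130:230,190:310],(720,600),interpolation=cv2.INTER_CUBIC)[:,:,::-1])
E
```

```text
time: 14.7
ee_pos: [0.4497, 0.2438, 0.0651]
tcp_rot: [-179.9, 0.1, 90.4]
wrist_force: [0.2, 0.1, 0.0]
opening: 0.0001
grasp_force: 0.0
t 14.7 pos [0.45  0.244 0.065] F [0.17  0.088 0.014] op 0.00012078696759704275 grip 0.0
travel in present axes [-0.838  1.35   7.12 ] in target axes [-0.856  1.333  7.121] twist [-0.002  0.002 -0.001]
```

View pics/p6.png

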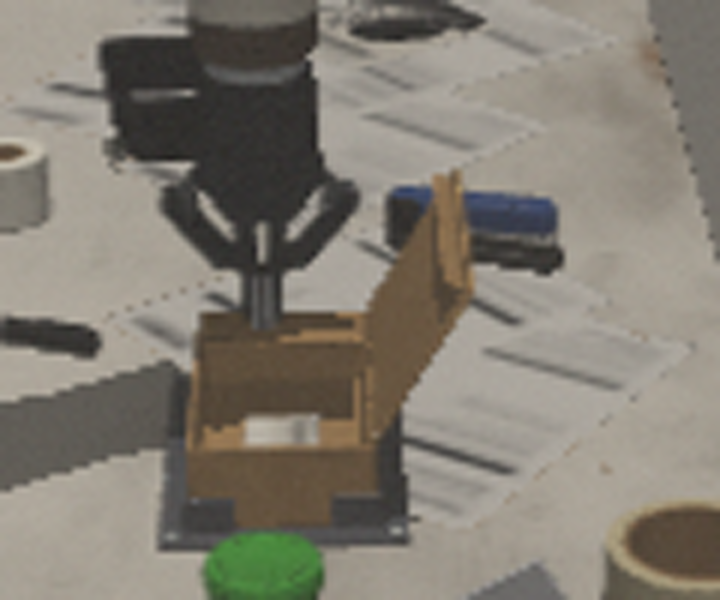

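The flap now leans in just above level, with the finger on its face (about 262,315). I'll press the last 7 mm and then lift off.

```bash
python3 -m crank '[{"gripper":0,"travel":[-0.5,0,3],"twist":[0,0,0]},{"gripper":0,"travel":[-0.5,0,2.5],"twist":[0,0,0]},{"gripper":0,"travel":[0,0,1],"twist":[0,0,0]},{"gripper":0,"travel":[0,0,0],"twist":[0,0,0]},{"gripper":0,"travel":[0,0,0],"twist":[0,0,0]}]'
python3 - <<'E'
from workcell import bot
for i in range(1): print(bot.get_obs()["ee_pos"],bot.get_obs()["wrist_force"])
E
```

```text
time: 15.38
ee_pos: [0.4496, 0.2428, 0.0586]
tcp_rot: [-179.9, 0.1, 90.4]
wrist_force: [0.3, -0.8, -0.3]
opening: -0.0002
grasp_force: 0.0
[0.44960826 0.2427558  0.05859988] [ 0.29646494 -0.76740946 -0.28860622]
```

```bash
python3 -m crank '[{"gripper":0,"travel":[0,0,0.5],"twist":[0,0,0]},{"gripper":0,"travel":[0,0,0],"twist":[0,0,0]},{"gripper":0,"travel":[0,0,-20],"twist":[0,0,0]},{"gripper":0,"travel":[0,0,-50],"twist":[0,0,0]},{"gripper":0,"travel":[0,0,-60],"twist":[0,0,0]},{"gripper":0,"travel":[0,0,-60],"twist":[0,0,0]},{"gripper":0,"travel":[-18,50,0],"twist":[0,0,0]},{"gripper":0,"travel":[-18,50,0],"twist":[0,0,0]},{"gripper":0,"travel":[-19,50,0],"twist":[0,0,0]},{"gripper":0,"travel":[0,0,0],"twist":[0,0,0]},{"gripper":0,"travel":[0,0,0],"twist":[0,0,0]}]'
python3 - <<'E'
from h import *
from workcell import bot
need(bot,[.60,.187,.12],down(np.pi/2+.007))
c=bot.calibration("wrist");im=bot.camera("wrist");s=bot.camera("side");v=[.462,.187,.007]
cs=bot.calibration("side")
a=cv2.resize(s[140:220,205:285],(600,600),interpolation=cv2.INTER_CUBIC)
cv2.imwrite("pics/p7.png",a[:,:,::-1])
for t in(-.1,0,.1):
  P=[[x,.09-.06*np.cos(t)+.002*np.sin(t),.056+.06*np.sin(t)+.002*np.cos(t)] for x in(-.049,.049)]
  print(t,(proj(cs,fr(*v,P))-[205,140])*7.5)
print("rim",(proj(cs,fr(*v,[[-.056,.094,.057],[.056,.094,.057],[-.056,-.094,.057],[.056,-.094,.057]]))-[205,140])*7.5)
E
```

```text
time: 16.75
ee_pos: [0.6002, 0.1892, 0.2476]
tcp_rot: [-179.8, 0.1, 90.4]
wrist_force: [0.3, -0.1, 0.3]
opening: 0.0
grasp_force: 0.0
t 16.75 pos [0.6   0.189 0.248] F [ 0.265 -0.09   0.326] op 4.634614006962468e-05 grip 0.0
travel in present axes [ -1.927   0.144 127.629] in target axes [ -2.237  -0.253 127.624] twist [-0.003  0.002 -0.001]
-0.1 [[140.431 378.226]
 [334.915 374.82 ]]
0 [[139.909 367.668]
 [334.717 364.261]]
0.1 [[139.442 356.58 ]
 [334.511 353.172]]
rim [[132.037 314.477]
 [347.494 310.734]
 [113.378 487.749]
 [351.144 483.53 ]]
```

View pics/p7.png

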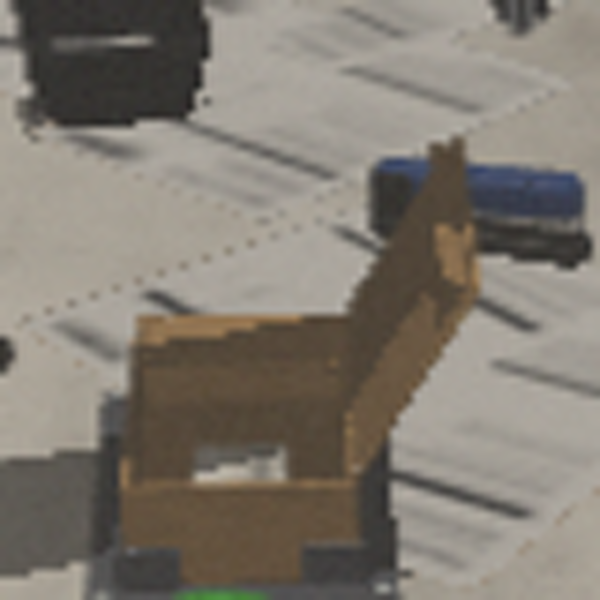

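Run:
```python
import cv2,numpy as np
a=cv2.imread("pics/p7.png")
for x0,x1 in((150,180),(270,330)):
    m=a[300:420:4,x0:x1].mean((1,2)); print([(300+4*i,int(v)) for i,v in enumerate(m)])
b=a[300:420,130:360]; b=cv2.convertScaleAbs(b,alpha=2,beta=-60)
cv2.imwrite("pics/p7c.png",cv2.resize(b,None,fx=3,fy=3,interpolation=cv2.INTER_CUBIC))
```

```text
[(300, 92), (304, 98), (308, 116), (312, 126), (316, 118), (320, 112), (324, 112), (328, 113), (332, 113), (336, 106), (340, 96), (344, 82), (348, 72), (352, 69), (356, 71), (360, 69), (364, 70), (368, 76), (372, 80), (376, 80), (380, 78), (384, 78), (388, 78), (392, 78), (396, 78), (400, 77), (404, 74), (408, 72), (412, 71), (416, 71)]
[(300, 163), (304, 164), (308, 169), (312, 152), (316, 117), (320, 84), (324, 74), (328, 69), (332, 71), (336, 72), (340, 72), (344, 72), (348, 72), (352, 70), (356, 70), (360, 74), (364, 77), (368, 76), (372, 76), (376, 77), (380, 78), (384, 78), (388, 78), (392, 77), (396, 75), (400, 72), (404, 71), (408, 71), (412, 71), (416, 71)]
```

View pics/p7c.png

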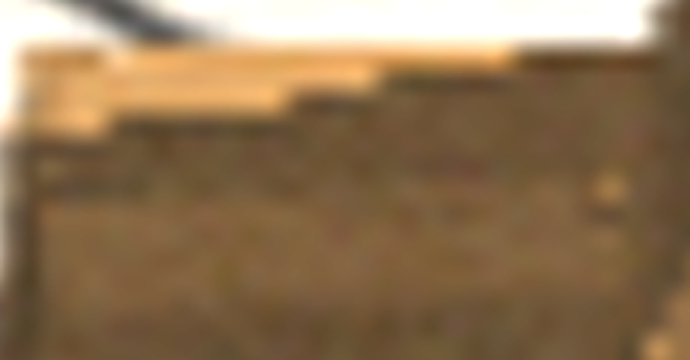

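The flap's free upper edge is at about row 365 on the left and 361 on the right of p7, against 367.7 and 364.3 predicted for level, so it is level within about 0.03 rad. Now the lid.

```bash
python3 -m crank '[{"gripper":0,"travel":[-2,0,40],"twist":[0,0,0]},{"gripper":0,"travel":[0,0,50],"twist":[0,0,0]},{"gripper":0,"travel":[0,0,38],"twist":[0,0,0]},{"gripper":0,"travel":[0,0,0],"twist":[0,0,0]},{"gripper":0,"travel":[0,-12,0],"twist":[0,0,0]},{"gripper":0,"travel":[0,-12,0],"twist":[0,0,0]},{"gripper":0,"travel":[0,-14,0],"twist":[0,0,0]},{"gripper":0,"travel":[0,-14,0],"twist":[0,0,0]},{"gripper":0,"travel":[0,-14,0],"twist":[0,0,0]},{"gripper":0,"travel":[0,0,0],"twist":[0,0,0]}]'
python3 -m crank '[{"gripper":0,"travel":[0,-12,0],"twist":[0,0,0]},{"gripper":0,"travel":[0,-11,0],"twist":[0,0,0]},{"gripper":0,"travel":[0,-12,0],"twist":[0,0,0]},{"gripper":0,"travel":[0,-12,0],"twist":[0,0,0]},{"gripper":0,"travel":[0,0,0],"twist":[0,0,0]},{"gripper":0,"travel":[0,0,0],"twist":[0,0,0]}]'
python3 - <<'E'
from h import *
from workcell import bot
need(bot,[.4634,.187,.1097],down(np.pi/2+.007))
s=bot.camera("side")
cv2.imwrite("pics/p8.png",cv2.resize(s[130:230,190:310],(600,500),interpolation=cv2.INTER_CUBIC)[:,:,::-1])
E
```

```text
time: 18.1
ee_pos: [0.5388, 0.1871, 0.133]
tcp_rot: [178.9, -0.1, 90.3]
wrist_force: [3.3, -9.6, 54.7]
opening: 0.0001
grasp_force: 28.9
time: 18.85
ee_pos: [0.4871, 0.1863, 0.12]
tcp_rot: [-179.9, 0.1, 90.4]
wrist_force: [-0.4, 0.3, 0.2]
opening: -0.0
grasp_force: 0.0
t 18.85 pos [0.487 0.186 0.12 ] F [-0.408  0.328  0.247] op -3.9068951128680345e-05 grip 0.0
travel in present axes [  0.924 -23.669  10.363] in target axes [  0.907 -23.695  10.304] twist [-0.003  0.002 -0.   ]
```

View pics/p8.png

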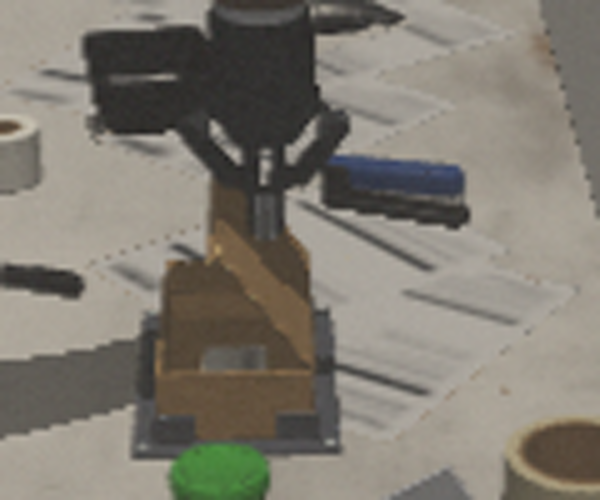

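The lid is past upright and folding inward (about 250,240), and the flap is undisturbed. I'll continue the arc down, gently.

```bash
python3 -m crank '[{"gripper":0,"travel":[0,-12,4.5],"twist":[0,0,0]},{"gripper":0,"travel":[0,-12,6],"twist":[0,0,0]},{"gripper":0,"travel":[0,-8,9],"twist":[0,0,0]},{"gripper":0,"travel":[0,-8,12],"twist":[0,0,0]},{"gripper":0,"travel":[0,-4,9],"twist":[0,0,0]},{"gripper":0,"travel":[0,0,8],"twist":[0,0,0]},{"gripper":0,"travel":[0,0,0],"twist":[0,0,0]},{"gripper":0,"travel":[0,0,0],"twist":[0,0,0]}]'
python3 -m crank '[{"gripper":0,"travel":[0,0,4],"twist":[0,0,0]},{"gripper":0,"travel":[0,0,3],"twist":[0,0,0]},{"gripper":0,"travel":[0,0,1.5],"twist":[0,0,0]},{"gripper":0,"travel":[0,0,0],"twist":[0,0,0]},{"gripper":0,"travel":[0,0,0],"twist":[0,0,0]}]'
```

```text
time: 19.9
ee_pos: [0.4434, 0.1858, 0.072]
tcp_rot: [-179.9, 0.1, 90.4]
wrist_force: [0.8, 0.0, 0.0]
opening: 0.0001
grasp_force: 0.0
time: 20.52
ee_pos: [0.4431, 0.1858, 0.0633]
tcp_rot: [-179.9, 0.1, 90.4]
wrist_force: [0.8, -0.6, -0.3]
opening: -0.0
grasp_force: 0.0
```

```bash
python3 -m crank '[{"gripper":0,"travel":[0,0,1],"twist":[0,0,0]},{"gripper":0,"travel":[0,0,0],"twist":[0,0,0]}]'
python3 -m crank '[{"gripper":0,"travel":[0,0,0.7],"twist":[0,0,0]},{"gripper":0,"travel":[0,0,0],"twist":[0,0,0]}]'
python3 -m crank '[{"gripper":0,"travel":[0,0,0.5],"twist":[0,0,0]},{"gripper":0,"travel":[0,0,0],"twist":[0,0,0]}]'
```

```text
time: 20.78
ee_pos: [0.4431, 0.1858, 0.0623]
tcp_rot: [-179.9, 0.1, 90.4]
wrist_force: [-0.4, -0.5, -0.4]
opening: 0.0
grasp_force: 0.0
time: 21.02
ee_pos: [0.4431, 0.1858, 0.062]
tcp_rot: [-179.9, 0.1, 90.4]
wrist_force: [-2.7, -0.9, 5.2]
opening: -0.0001
grasp_force: 2.3
time: 21.28
ee_pos: [0.4432, 0.1858, 0.0619]
tcp_rot: [-179.9, 0.1, 90.4]
wrist_force: [-4.3, -1.1, 8.7]
opening: -0.0004
grasp_force: 4.3
```

The lid is at its stop: contact at z = 62 mm with the force rising. I'll lift clear and take a last look (the tenth picture).

```bash
python3 -m crank '[{"gripper":0,"travel":[0,0,-20],"twist":[0,0,0]},{"gripper":0,"travel":[0,0,-50],"twist":[0,0,0]},{"gripper":0,"travel":[0,0,-50],"twist":[0,0,0]},{"gripper":0,"travel":[0,0,-50],"twist":[0,0,0]},{"gripper":0,"travel":[-30,-40,0],"twist":[0,0,0]},{"gripper":0,"travel":[-30,-40,0],"twist":[0,0,0]},{"gripper":0,"travel":[0,0,0],"twist":[0,0,0]},{"gripper":0,"travel":[0,0,0],"twist":[0,0,0]}]'
python3 - <<'E'
from workcell import bot
import cv2
s=bot.camera("side")
cv2.imwrite("pics/p9.png",cv2.resize(s[120:310,170:360],(600,600),interpolation=cv2.INTER_CUBIC)[:,:,::-1])
E
```

```text
time: 22.28
ee_pos: [0.3642, 0.1258, 0.2315]
tcp_rot: [-179.9, 0.1, 90.4]
wrist_force: [-0.7, 1.2, -0.3]
opening: -0.0001
grasp_force: 0.0
```

View pics/p9.png

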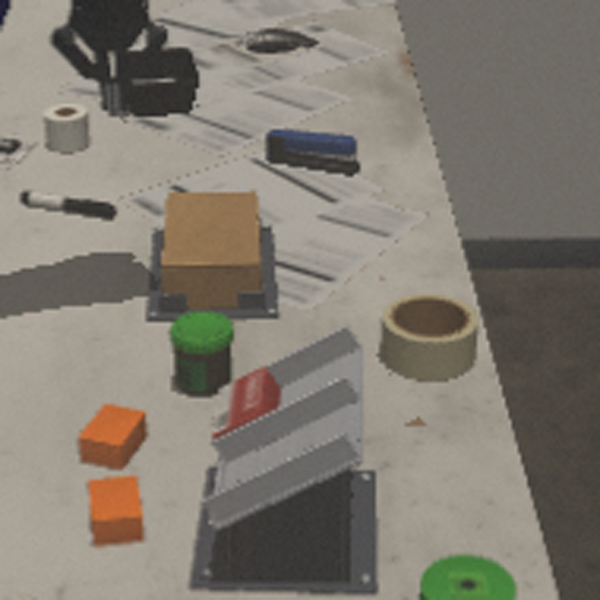

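The lid is fully shut (about 210,230), the red box is still in its lane (255,400), and the tub, tape and stapler are untouched. I'm handing it in.

```bash
python3 -c "
from workcell import bot
print(bot.job_done())"
```

```text
the job is handed in; nothing more can be done
None
```

The small "Tarn 40" box is flat and right way up in the carton, the flap was folded level and the lid shut over it, and the job is handed in at about 22 s; one caution is a brief 55 N wrist reading while starting the lid (under the 120 N limit, but I couldn't tell whether the gripper's body took over 40 N).

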